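# Balance the sample on its dome, then unbolt the beam gate and hold it ajar

## Task

Balance the aluminium sample puck flat on top of the domed rest and let go of it. Then open the beam gate by the red knob of its bolt: the bolt sags behind the bent lip of the keeper, so lift it over the lip while you draw it toward the hinge, without forcing it, and swing the gate toward the sample. Finish still holding the knob, with the gate held steady about 25 degrees open against its spring, the puck still balanced and the other things on the desk left alone.

Things in the scene. Friction and masses are not known exactly. Their poses are not given: they have to be found in the camera images.
- sample_puck: loose aluminium disc, 25 mm diameter, 10 mm thick (11 with the small dark chip on its top), about 45 g, lying flat on the desk chip up; origin at the centre of its underside, z up
- dome_rest: black round stand (80 mm wide foot, 33 mm high drum of 68 mm diameter) topped by a polished aluminium hemisphere of 32 mm radius, fixed; its highest point is 65 mm above the desk; origin at the centre of its underside; it stands on the front side of the gate
- dome_top (a point): the highest point of the dome, where the middle of the puck's underside belongs
- beam_gate: fixed stand of the gate: dark base plate (local x -60 to +130, y -155 to +145 mm, 10 thick), two grey posts, black lamp tube behind (local +x). Origin on the desk under the middle of the closed gate; local +y runs along the closed gate from keeper to hinge, local -x is the front, where the dome stands and to which the gate opens
- keeper: steel channel on the post at local y -106 to -138 mm of beam_gate: cheeks 20 mm apart, tops 139 mm above the desk; a lip 5 mm thick is bent up across its gate-side end. Its body frame coincides with that of beam_gate (origin on the desk)
- bolt: steel barrel bolt riding on top of the gate leaf: 10 mm bar with an upright red knob and, at its nose, a foot hanging 9 mm below the bar, 5 mm behind the lip. 0.15 kg; drops back unless held up. Lift it over 8 mm to pass the lip. Origin on the bar under the knob, 124 mm above the desk when down; y axis from nose to hinge, x square to the leaf toward the back; both turn with the gate
- bolt_knob (a point): middle of the red knob, the point to grip: upright cylinder 18 mm diameter, 40 mm tall; 170 mm above the desk when the bolt is down; 175 mm from the hinge axis when shut, 135 mm when fully drawn. Wire guides on the bolt reach 151 mm above the desk, one 28 mm beyond the shut knob on the nose side
- gate_axis (a point): a fixed point on the gate's vertical hinge axis, 170 mm above the desk
- bolt_draw (a joint): how far the bolt is drawn toward the hinge along the gate, m: 0 shut, 0.040 fully drawn (stop). Without lifting it jams on the lip at about 0.005; beyond 0.023 the nose is clear of the keeper. Friction about 1 N
- bolt_lift (a joint): how far the bolt is lifted in its slotted guides, m: 0 sagging (rest), 0.016 top stop
- gate_swing (a joint): gate angle, rad: 0 shut, grows as the gate's free end swings to the front (beam_gate local -x; clockwise seen from above), stop at 1.1. A spring shuts it with about 0.13 Nm at 0 and 0.23 Nm at 0.4. The gate leaf is 200 mm wide, 106 mm high
- spare_objective: bystander: small white and black microscope objective standing upright, 27 mm diameter, 50 mm tall; origin at the centre of its underside
- kinematic_mount: bystander: small black mirror mount, 38 x 34 x 34 mm; origin at the centre of its underside
- dropper_bottle: bystander: brown dropper bottle, 33 mm diameter, 94 mm tall; origin at the centre of its underside

How it is judged (in metres and radians):
On the way, in this order (a step that is already met when the one before it is completed fails the run):
1. the puck balances on the dome, released: its underside within 9 mm of the top point, tilted less than 0.25 rad, at rest, while the gate is still shut and bolted (distance between sample_puck and dome_top below 0.009 m and angle between sample_puck's own z axis and vertical below 0.25 rad and linear speed of sample_puck below 0.03 m/s and contact force between the fingers and sample_puck below 0.05 N and contact force between sample_puck and dome_rest above 0.1 N and value of joint gate_swing below 0.06 rad and value of joint bolt_draw below 0.012 m), for 0.3 s.
2. the bolt is carried over the lip: lifted while its foot is above the lip, gate still shut (value of joint bolt_lift above 0.006 m and value of joint bolt_draw above 0.008 m and value of joint gate_swing below 0.08 rad), for 0.05 s.
At the end, for the whole second after the job is handed in: The fingers hold the bolt (over 0.8 N); the gate stands still 0.30 to 0.60 rad open, bolt drawn over 18 mm; the puck, untouched by the fingers and at rest, balances on the dome: underside centre within 9 mm of the top point, tilted under 0.25 rad (value of joint gate_swing between 0.3 and 0.6 rad and velocity of joint gate_swing between -0.05 and 0.05 rad/s and value of joint bolt_draw above 0.018 m and contact force between the fingers and bolt above 0.8 N and distance between sample_puck and dome_top below 0.009 m and angle between sample_puck's own z axis and vertical below 0.25 rad and contact force between sample_puck and dome_rest above 0.1 N and linear speed of sample_puck below 0.03 m/s and contact force between the fingers and sample_puck below 0.05 N); the arm keeps its last pose, push and grip.
It fails at once if the bolt is forced against the keeper (more than 20 N) (contact force between bolt and keeper above 20 N).
It fails at once if a bystander (objective, mirror mount or dropper bottle) is moved more than 25 mm or tipped (distance of any of spare_objective, kinematic_mount, dropper_bottle from where it was at the start of the episode above 0.025 m or angle between any of spare_objective, kinematic_mount, dropper_bottle's own z axis and vertical above 0.5 rad).
It also fails if it takes over 54 s, if anything falls off the work surface, if the arm or the gripper's body presses on something with over 40 N, if the wrist force passes 120 N, or if a joint passes its speed limit or range.

## Robot

A 7-joint arm with a two-finger parallel gripper is mounted at the origin on a cart in front of the work surface, level with it; the furniture and walls round the work are solid. World frame = base frame: x ahead of the robot, y to its left, z up, the work surface at z = 0. Lengths are in m, angles in degrees, forces in N, time in s.
With the tool pointing down it reaches from about 0.4 to 0.85 m from the base axis. Payload 10.4 kg.
Tool frame: the origin (TCP) lies on the centre line of the jaws, within the pads' length; the fingertips stand 17 mm ahead of it and the grasp point (between the pads) lies 2 mm behind it; y points along the fingers, x is the direction in which the jaws open and shut, and the axes are right-handed (so a half turn about y gives the same grasp; the last joint's range is limited). The gripper opens to 87 mm and grips with 3 to 60 N. Pads are 19 mm wide; open, the fingers measure 117 mm over their backs; the gripper's body (75 mm by 190 mm) begins 51 mm behind the grasp point.
Start: joints at [66.085, 19.034, -3.707, 83.658, 1.238, 77.344, -5.071], TCP at [0.24, -0.577, 0.24] pointing down, gripper open.
Joint ranges: [-148.97, 148.97], [-28.65, 121.19], [-84.17, 76.75], [9.2, 138.47], [-72.65, 252.65], [3.7, 117.97], [-149.18, 149.18]. Speed limits (degrees/s): [127.2, 127.2, 159.86, 159.86, 180, 180, 180].

## Interface

Orientations are given as a 3x3 rotation matrix whose columns are the frame's x, y, z axes.
In Python, from cell import * gives the robot as it stands.
- The arm moves only by the shell command python3 -m pendant 'ROWS' [OPENING]. ROWS is JSON, a list of rows, each an object of numbers: "x", "y", "z": the shift along the tool's x, y, z in m; "twist": the turn about the tool's y in degrees. A call has 1 to 20 rows; each row shifts and turns the commanded pose from where the row before left it, along the tool's axes as they then stand; what a row does not reach is not made up. A row lasts 1/10 s, in which the tool goes at most 50 mm and 8.59 degrees, less where a joint would pass 70% of its speed; a pose out of reach is approached as far as the arm can. A call is refused whole if a number of a shift passes 0.05 or a number of a turn 8.59, either way. A call with a gripper value outside its range is refused whole. OPENING is the finger opening in m, from 0 to 0.087, set as the call begins (- or left out, the last holds). The fingers move at their own pace and stop on an object; the grip force is fixed at half the most. Time passes only in rows, so rows that do not move let the fingers close. It gives the time, the measured TCP pose, the force and the opening at its end, in the units of the state.
- state(): the state, without advancing time (a new reading comes with each control period).
- grab_frame(name): name is "side" or "top"; returns a dict with "image" (400x640x3 uint8, red, green, blue), "K" (3x3 intrinsics, pixels), "position" and "orientation" of the camera in the world. Camera axes: x right, y down, z forward; pixel columns grow to the right and rows downward; lengths in m; the calibration is good to about 2 mm. A picture is of the moment at which its call begins. There is no depth.
- job_done(): hands the job in, once; it reports no verdict.
The state is a dict: "t": time; "joint_pos": joint angles; "joint_velocities": joint speeds; "effort": joint torques, N m; "tcp_pos": TCP position; "tcp_rot": TCP orientation; "force": force on the tool from outside, world axes, zero at the start; "ft_torque": the same for the moment, N m; "finger_gap": finger opening in m.
Only numpy, scipy, OpenCV 4.12 (cv2) and the standard library are available. Lean on these libraries where they do the work, as an engineer would, in place of code of your own. Each camera call takes 0.05 s, during which the arm holds its last target.

## Working session

There is one attempt and no reset: what is moved stays moved. The work goes in short steps, Python scripts to look and compute and a shell command to move; the robot and the scene stay as the last step left them, time stands still between calls to the robot, and variables do not carry over. Pictures are saved under pics/ and viewed, and the job is handed in when it is done.

```bash
ls; mkdir -p pics; python3 - <<'E'
from cell import *
import cv2
s=state()
for k,v in s.items(): print(k,v)
for n in("side","top"):
    f=grab_frame(n); cv2.imwrite(f"pics/{n}0.png",f["image"][:,:,::-1]); print(n,f["K"],f["position"],f["orientation"])
E
```

```text
pics
t 0.0
joint_pos [66.08529229 19.0720341  -3.70485321 83.70506868  1.23711611 77.34338021
 -5.07031058]
joint_velocities [-0.02502959 -0.07125428  0.01097319 -0.00144331 -0.02611449  0.06235821
 -0.02377734]
effort [-9.98391010e-05 -6.23254466e+01  2.46639299e-02 -3.89907718e+01
 -6.14155177e-02  3.95416003e-02  1.24789021e-04]
tcp_pos [ 0.24022417 -0.57660305  0.23876098]
tcp_rot [[ 3.84604383e-01 -6.04857183e-04  9.23081309e-01]
 [-9.23080436e-01  1.27143071e-03  3.84604852e-01]
 [-1.40626493e-03 -9.99999009e-01 -6.93340106e-05]]
force [ 0.15362449 -0.45922494  0.61553852]
ft_torque [-0.04102278 -0.01447437 -0.01904864]
finger_gap 0.0869939454186272
side [[487.32848349   0.         318.86214386]
 [  0.         487.32848349 195.76752059]
 [  0.           0.           1.        ]] [ 0.46257484 -1.34820238  0.76487027] [[ 0.99827299 -0.007252    0.05829615]
 [-0.05564912 -0.43466062  0.89887336]
 [ 0.01882041 -0.90056513 -0.43431352]]
top [[384.50180627   0.         318.38503044]
 [  0.         384.50180627 197.07785142]
 [  0.           0.           1.        ]] [ 0.36483359 -0.01603241  0.99563028] [[-0.02377383 -0.9834123   0.17981948]
 [-0.99887271  0.03075867  0.03615528]
 [-0.04108655 -0.17875722 -0.98303497]]
```

View pics/side0.png

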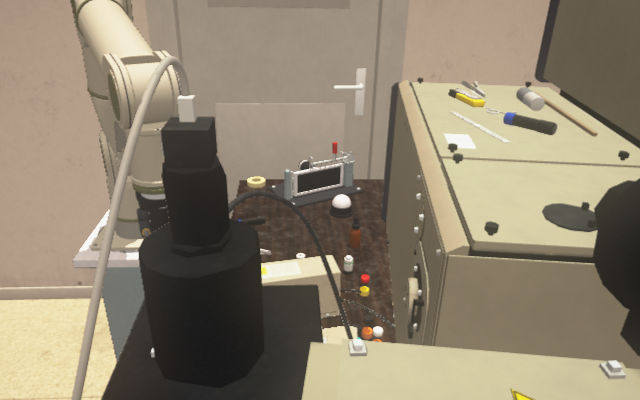

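View pics/top0.png

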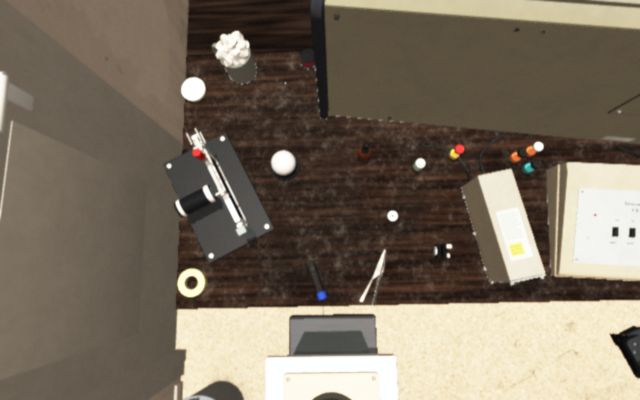

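```bash
cat > h.py <<'E'
from cell import *
import cv2, numpy as np
def proj(f,p):
    R=np.array(f["orientation"]);c=R.T@(np.array(p)-f["position"]);q=np.array(f["K"])@c;return q[:2]/q[2]
def ray(f,uv):
    R=np.array(f["orientation"]);d=R@np.linalg.solve(np.array(f["K"]),[uv[0],uv[1],1.]);return np.array(f["position"]),d/np.linalg.norm(d)
def plane(f,uv,z):
    p,d=ray(f,uv);return p+d*(z-p[2])/d[2]
def crop(f,x0,y0,x1,y1,k,name):
    im=f["image"][y0:y1,x0:x1,::-1];cv2.imwrite("pics/"+name,cv2.resize(im,None,fx=k,fy=k,interpolation=cv2.INTER_CUBIC))
def tri(f,a,g,b):
    p,d=ray(f,a);q,e=ray(g,b);s=np.linalg.lstsq(np.c_[d,-e],q-p,rcond=None)[0]
    A=p+d*s[0];B=q+e*s[1];return (A+B)/2,np.linalg.norm(A-B)
E
python3 - <<'E'
from h import *
f=grab_frame("top");g=grab_frame("side")
print(proj(f,state()["tcp_pos"]),proj(g,state()["tcp_pos"]))
crop(f,160,100,480,300,2.5,"topc.png"); crop(g,230,130,430,280,4,"sidec.png")
E
```

```text
[644.24821221 328.96910418] [171.54872293 270.73123125]
```

View pics/topc.png

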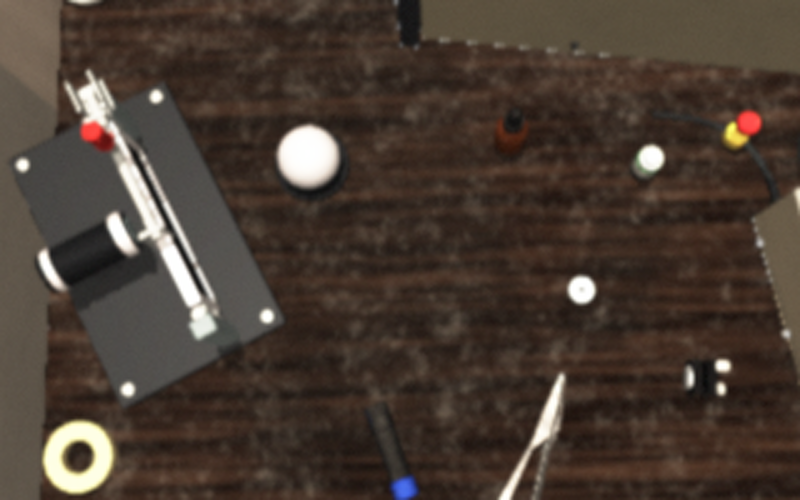

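View pics/sidec.png

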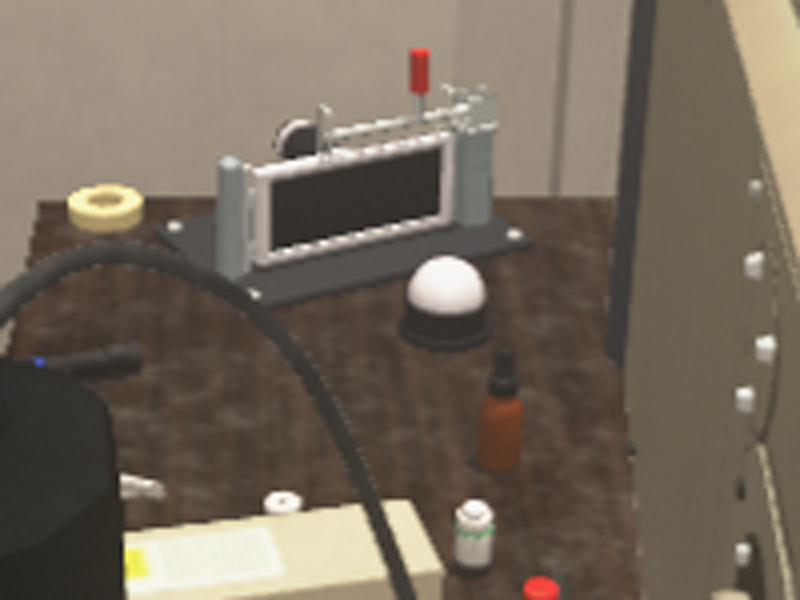

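```bash
python3 - <<'E'
from h import *
f=grab_frame("top");g=grab_frame("side")
def blobs(im,mask,mn,x0,y0,x1,y1):
    m=np.zeros_like(mask);m[y0:y1,x0:x1]=mask[y0:y1,x0:x1]
    n,l,s,c=cv2.connectedComponentsWithStats(m,connectivity=8)
    return [(s[i].tolist(),c[i].round(2).tolist()) for i in range(1,n) if s[i][4]>=mn]
def M(f):
    I=f["image"].astype(int);return I, ((I.min(2)>130)).astype(np.uint8), ((I[...,0]>110)&(I[...,1]<60)&(I[...,2]<60)).astype(np.uint8)
I,W,R=M(f); J,W2,R2=M(g)
pk=blobs(I,W,20,380,205,405,228);dm=blobs(I,W,50,268,145,300,180);sc=blobs(I,W,4,160,130,275,265);kn=blobs(I,R,4,185,140,215,165)
print("puck",pk,"\ndome",dm,"\nscrews",sc,"\nknob",kn)
pk2=blobs(J,W2,5,292,250,308,262);dm2=blobs(J,W2,50,325,188,358,215);kn2=blobs(J,R2,4,325,135,345,160)
sc2=blobs(J,W2,3,265,180,365,210)
print("side puck",pk2,"\ndome",dm2,"\nknob",kn2,sc2)
P=plane(f,pk[0][1],.0105);print("puck",P,proj(g,P))
def circ(m,b):
    x,y,w,h,_=b[0];mm=np.zeros_like(m);mm[y:y+h,x:x+w]=m[y:y+h,x:x+w]
    return cv2.findContours(mm,cv2.RETR_EXTERNAL,cv2.CHAIN_APPROX_NONE)[0]
for d in dm: print("dome top-view",plane(f,d[1],.033))
print("knob tri",tri(f,kn[0][1],g,kn2[0][1]))
print("knob plane",plane(f,kn[0][1],.17),plane(g,kn2[0][1],.17))
for s in sc: print(s, plane(f,s[1],.011)[:2])
E
```

```text
puck [([387, 210, 11, 12, 98], [392.17, 215.31])] 
dome [([271, 150, 24, 24, 458], [282.63, 161.86])] 
screws [([186, 130, 61, 106, 876], [217.34, 181.01]), ([220, 136, 5, 5, 22], [221.91, 138.09]), ([271, 154, 4, 17, 49], [272.88, 161.94]), ([216, 161, 30, 60, 162], [231.23, 191.84]), ([166, 163, 6, 6, 24], [168.5, 165.5]), ([203, 185, 11, 17, 101], [207.54, 193.07]), ([175, 200, 11, 16, 73], [179.51, 207.73]), ([264, 223, 6, 7, 30], [266.5, 226.0]), ([208, 253, 6, 6, 28], [210.79, 255.5])] 
knob [([195, 152, 7, 6, 19], [198.26, 155.05]), ([203, 154, 2, 6, 8], [203.62, 157.0])]
side puck [([292, 253, 16, 9, 98], [300.17, 257.8])] 
dome [([332, 194, 19, 14, 211], [341.24, 200.97])] 
knob [([333, 143, 4, 10, 37], [334.46, 147.86])] [([291, 180, 52, 18, 203], [310.53, 188.05]), ([272, 185, 3, 3, 6], [273.17, 186.17]), ([357, 187, 3, 3, 8], [357.88, 188.12]), ([332, 194, 19, 14, 211], [341.24, 200.97]), ([292, 202, 3, 3, 4], [293.0, 203.0])]
puck [ 0.49162388 -0.16790074  0.0105    ] [301.02676156 253.99668161]
dome top-view [0.63687831 0.11016362 0.033     ]
knob tri (array([0.6214292 , 0.28509147, 0.16524302]), np.float64(0.0016317654111826928))
knob plane [0.62080839 0.28347063 0.17      ] [0.6193331 0.2714528 0.17     ]
([186, 130, 61, 106, 876], [217.34, 181.01]) [0.59667312 0.28745817]
([220, 136, 5, 5, 22], [221.91, 138.09]) [0.71549312 0.27776526]
([271, 154, 4, 17, 49], [272.88, 161.94]) [0.64379395 0.13911824]
([216, 161, 30, 60, 162], [231.23, 191.84]) [0.56616678 0.24971977]
([166, 163, 6, 6, 24], [168.5, 165.5]) [0.64383509 0.42131697]
([203, 185, 11, 17, 101], [207.54, 193.07]) [0.56486613 0.31287131]
([175, 200, 11, 16, 73], [179.51, 207.73]) [0.52789717 0.38644326]
([264, 223, 6, 7, 30], [266.5, 226.0]) [0.47319501 0.15612269]
([208, 253, 6, 6, 28], [210.79, 255.5]) [0.4013617  0.29979814]
```

```bash
python3 - <<'E'
from h import *
f=grab_frame("top");g=grab_frame("side")
print("box",tri(f,(514,169),g,(332.5,255)),plane(f,(514,169),0.1))
d=plane(f,(282.63,161.86),.033)
print("domecentre in side",proj(g,d),"apex",proj(g,d+[0,0,.032]), "apex in top",proj(f,d+[0,0,.032]))
# side columns of dome silhouette
I=g["image"].astype(int)
for r in range(190,212): print(r,''.join('%4d'%v for v in I[r,326:358].mean(1)))
crop(g,315,180,370,222,14,"sdome.png");crop(f,262,142,302,184,14,"tdome.png")
crop(f,180,120,260,250,5,"tgate.png")
C=np.array([[.7155,.2778],[.6438,.4213],[.4732,.1561],[.4014,.2998]])
x=(C[1]-C[0]+C[3]-C[2]);x/=np.linalg.norm(x);y=np.array([-x[1],x[0]]);o=C.mean(0)-.035*x+.005*y
print("gate",o,x,y,"dome local",(d[:2]-o)@x,(d[:2]-o)@y)
for k in(plane(f,(198.3,155),.175),): print("knob local",(k[:2]-o)@x,(k[:2]-o)@y)
# keeper-centre expected in views
for l,z in((-.058,.17),(-.058,.19),(-.058,.15),(.117,.12)):
    p=np.r_[o+l*y,z];print(l,z,p,proj(f,p),proj(g,p))
E
```

```text
box (array([ 0.56125913, -0.4134966 ,  0.1646383 ]), np.float64(0.008677445785072894)) [ 0.58134407 -0.44470757  0.1       ]
domecentre in side [342.37402495 202.8856285 ] apex [342.75572338 194.30418   ] apex in top [280.94638782 158.44451885]
190   67  64  73  78  79  78  78  82  82  83  83  83  82  82  82  82  83  83  83  83  82  83  82  83  82  82  82  83  83  83  82  84
191   78  78  81  83  83  82  83  82  82  83  82  82  83  82  82  83  82  84  83  82  83  82  82  83  83  83  83  82  82  79  77  73
192   83  82  83  83  83  84  83  82  83  83  83  82  83  83  83  82  82  82  82  83  83  81  82  83  82  79  77  71  67  66  63  61
193   84  82  81  82  82  82  83  82  82  82  82  82  83  82  82  82  83  83  83  81  81  79  74  70  66  64  63  60  58  55  59  65
194   82  82  83  83  83  83  82  82  83  82  82  82 135 161 203 218 216 185 129  84  65  64  63  59  56  54  57  60  65  67  69  72
195   82  82  82  83  82  83  82  83  82  83 133 224 241 243 244 246 245 244 242 226 145  68  60  62  60  60  60  64  68  74  73  72
196   83  83  82  83  83  83  83  82  80 163 229 244 246 
[... 1958 characters left out ...]
  54  52  49  48  48  49  49  50  49  50  50  49  49  49  50  50  49  49  48  49  49  58  60  61  62  63  64  67
gate [0.569646   0.25520587] [-0.4469644   0.89455175] [-0.89455175 -0.4469644 ] dome local -0.1597982424907857 0.00468593687076106
knob local 0.0013582026553356958 -0.05626574767712379
-0.058 0.17 [0.62153   0.2811298 0.17     ] [199.29377846 154.70614949] [334.84601495 146.91627138]
-0.058 0.19 [0.62153   0.2811298 0.19     ] [196.16327821 152.10537682] [335.03300305 141.57728895]
-0.058 0.15 [0.62153   0.2811298 0.15     ] [202.2856867  157.19178198] [334.66089284 152.20197507]
0.117 0.12 [0.46498344 0.20291103 0.12      ] [238.11927558 225.1646728 ] [290.908189   168.56230189]
```

View pics/tgate.png

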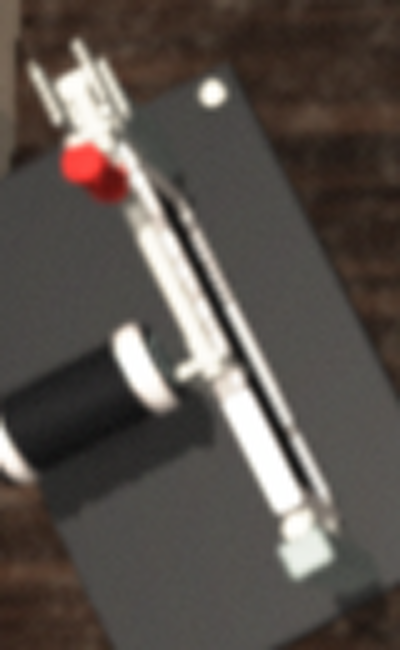

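View pics/sdome.png

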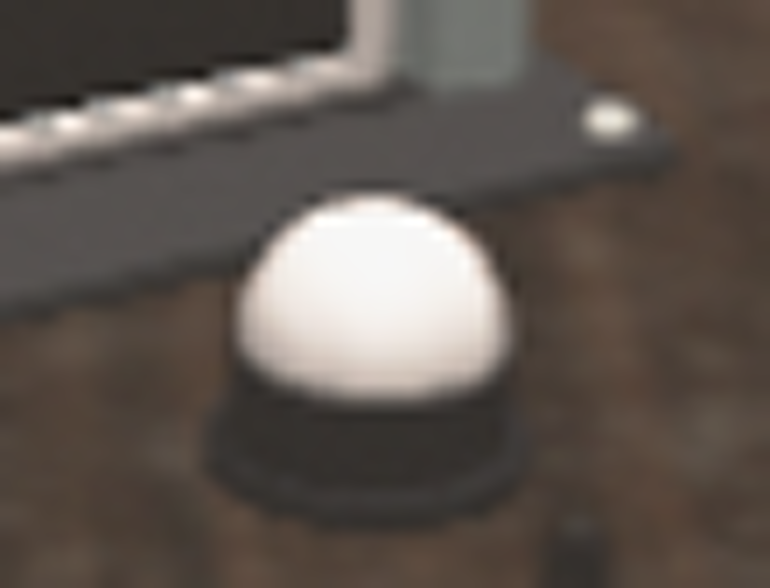

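```bash
python3 -m pendant '[{"y":-0.02,"x":-0.01,"z":0.01},{"y":-0.03,"x":-0.018,"z":0.025},{"y":-0.02,"x":-0.018,"z":0.025},{"x":-0.018,"z":0.025},{"x":-0.018,"z":0.025},{"x":-0.018,"z":0.025},{"x":-0.018,"z":0.025},{"x":-0.018,"z":0.025},{"x":-0.018,"z":0.025},{"x":-0.018,"z":0.025},{"x":-0.018,"z":0.025},{"x":-0.018,"z":0.025},{"x":-0.018,"z":0.025},{"x":-0.018,"z":0.025},{"y":0.03,"x":-0.018,"z":0.025},{"y":0.04,"x":-0.018,"z":0.025},{"y":0.04,"z":0.005},{"y":0.04},{"y":0.01},{}]' 0.06
```

```text
schema error: expected keys x, y, z, twist
```

```bash
python3 -m pendant '[{"x":-0.01,"y":-0.02,"z":0.01,"twist":0},{"x":-0.018,"y":-0.03,"z":0.025,"twist":0},{"x":-0.018,"y":-0.02,"z":0.025,"twist":0},{"x":-0.018,"y":0,"z":0.025,"twist":0},{"x":-0.018,"y":0,"z":0.025,"twist":0},{"x":-0.018,"y":0,"z":0.025,"twist":0},{"x":-0.018,"y":0,"z":0.025,"twist":0},{"x":-0.018,"y":0,"z":0.025,"twist":0},{"x":-0.018,"y":0,"z":0.025,"twist":0},{"x":-0.018,"y":0,"z":0.025,"twist":0},{"x":-0.018,"y":0,"z":0.025,"twist":0},{"x":-0.018,"y":0,"z":0.025,"twist":0},{"x":-0.018,"y":0,"z":0.025,"twist":0},{"x":-0.018,"y":0,"z":0.025,"twist":0},{"x":-0.018,"y":0.03,"z":0.025,"twist":0},{"x":-0.018,"y":0.04,"z":0.025,"twist":0},{"x":0,"y":0.04,"z":0.005,"twist":0},{"x":0,"y":0.04,"z":0,"twist":0},{"x":0,"y":0.01,"z":0,"twist":0},{"x":0,"y":0,"z":0,"twist":0}]' 0.06
cat > p.py <<'E'
from h import *
import sys
s=state();R=s["tcp_rot"];p=s["tcp_pos"]
print("t",s["t"],"tcp",np.round(p,4),"F",np.round(s["force"],2),"gap",round(s["finger_gap"],4),"R",np.round(R,4).tolist())
if len(sys.argv)>3: print("delta tool",np.round(np.array(R).T@(np.array([float(a) for a in sys.argv[1:4]])-p),4))
E
python3 p.py .4915 -.168 .019
```

```text
t: 2.4
tcp_pos: [0.4918, -0.1687, 0.1493]
tcp_rot: [[0.384, -0.002, 0.923], [-0.923, 0.001, 0.384], [-0.002, -1.0, -0.002]]
force: [0.2, 0.7, 0.2]
finger_gap: 0.0599
t 2.4 tcp [ 0.4918 -0.1687  0.1493] F [0.19 0.7  0.18] gap 0.0599 R [[0.3844, -0.0023, 0.9232], [-0.9232, 0.0009, 0.3844], [-0.0017, -1.0, -0.0018]]
delta tool [-0.0006  0.1303  0.0002]
```

```bash
python3 -m pendant '[{"x":-0.0006,"y":0.03,"z":0,"twist":0},{"x":0,"y":0.03,"z":0,"twist":0},{"x":0,"y":0.03,"z":0,"twist":0},{"x":0,"y":0,"z":0,"twist":0}]'
python3 - <<'E'
from h import *
f=grab_frame("top");g=grab_frame("side")
crop(f,350,170,450,245,8,"t1.png");crop(g,240,180,360,270,6,"s1.png")
p=np.array(state()["tcp_pos"]);print(proj(f,p-[0,0,.017]),proj(g,p-[0,0,.017]))
E
```

```text
t: 2.8
tcp_pos: [0.4914, -0.1684, 0.059]
tcp_rot: [[0.384, -0.003, 0.923], [-0.923, 0.001, 0.384], [-0.002, -1.0, -0.002]]
force: [0.1, 0.6, -0.5]
finger_gap: 0.0598
[394.53234801 212.68561371] [301.74777684 243.72995164]
```

View pics/t1.png

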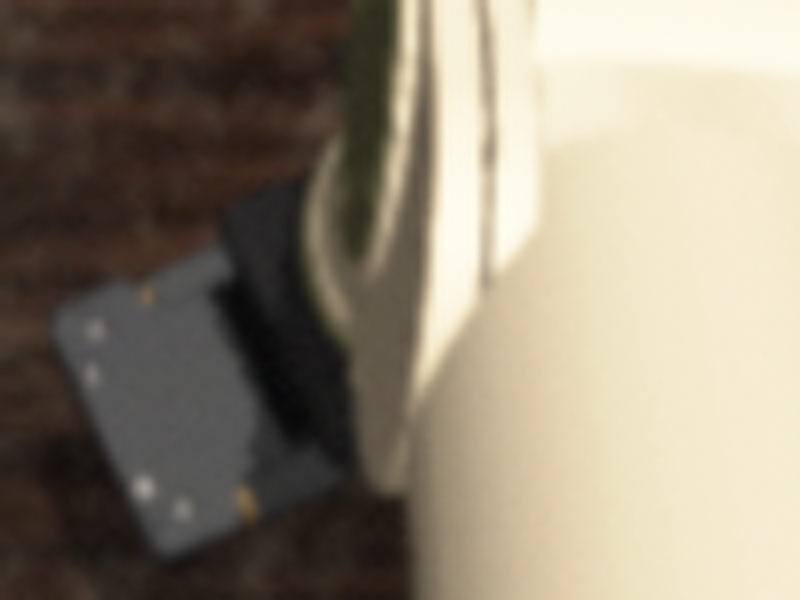

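View pics/s1.png

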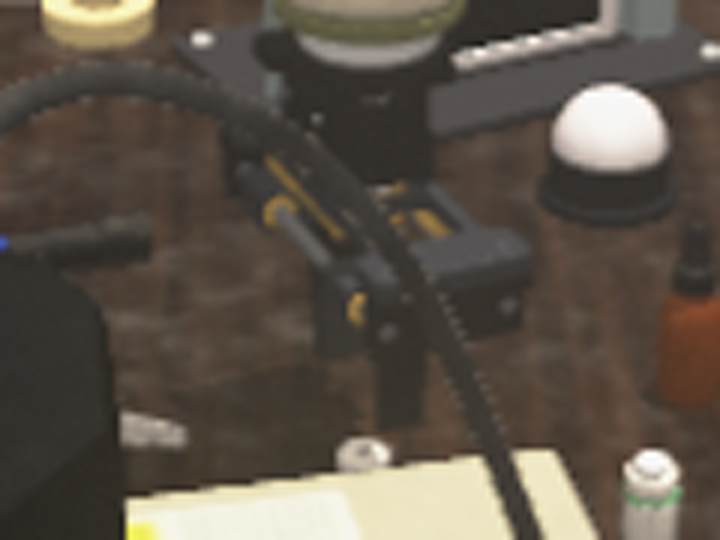

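```bash
python3 -m pendant '[{"x":0,"y":0.025,"z":0,"twist":0},{"x":0,"y":0.0145,"z":0,"twist":0},{"x":0,"y":0,"z":0,"twist":0}]'; python3 -m pendant '[{"x":0,"y":0,"z":0,"twist":0},{"x":0,"y":0,"z":0,"twist":0},{"x":0,"y":0,"z":0,"twist":0},{"x":0,"y":0,"z":0,"twist":0},{"x":0,"y":0,"z":0,"twist":0}]' 0; python3 p.py
```

```text
t: 3.2
tcp_pos: [0.492, -0.1682, 0.0203]
tcp_rot: [[0.384, -0.001, 0.923], [-0.923, 0.0, 0.384], [-0.001, -1.0, -0.001]]
force: [-0.6, 1.1, -0.0]
finger_gap: 0.0599
t: 3.7
tcp_pos: [0.4925, -0.1682, 0.0207]
tcp_rot: [[0.385, 0.0, 0.923], [-0.923, -0.0, 0.385], [0.0, -1.0, 0.0]]
force: [-0.3, -0.2, -0.1]
finger_gap: 0.028
t 3.7 tcp [ 0.4925 -0.1682  0.0207] F [-0.29 -0.23 -0.13] gap 0.028 R [[0.3847, 0.0004, 0.9231], [-0.9231, -0.0002, 0.3847], [0.0004, -1.0, 0.0003]]
```

```bash
python3 -m pendant '[{"x":0,"y":0,"z":0,"twist":0},{"x":0,"y":0,"z":0,"twist":0},{"x":0,"y":0,"z":0,"twist":0}]'; python3 p.py
```

```text
t: 4.0
tcp_pos: [0.4925, -0.1683, 0.0206]
tcp_rot: [[0.385, 0.0, 0.923], [-0.923, -0.0, 0.385], [0.0, -1.0, 0.0]]
force: [-0.8, -0.0, 3.6]
finger_gap: 0.0235
t 4.0 tcp [ 0.4925 -0.1683  0.0206] F [-0.77 -0.    3.58] gap 0.0235 R [[0.3846, 0.0003, 0.9231], [-0.9231, -0.0002, 0.3846], [0.0003, -1.0, 0.0002]]
```

```bash
python3 -m pendant '[{"x":0,"y":-0.01,"z":0,"twist":0},{"x":0,"y":-0.03,"z":0,"twist":0},{"x":0,"y":-0.04,"z":0,"twist":0},{"x":0,"y":-0.04,"z":0,"twist":0},{"x":0,"y":-0.03,"z":0,"twist":0},{"x":0,"y":0,"z":0,"twist":0}]'
python3 p.py .636 .110 .15
python3 - <<'E'
from h import *
g=grab_frame("side")
crop(g,270,170,350,230,10,"s2.png")
p=np.array(state()["tcp_pos"]);print(proj(g,p-[0,0,.0206]))
E
```

```text
t: 4.6
tcp_pos: [0.4946, -0.1686, 0.1754]
tcp_rot: [[0.385, 0.007, 0.923], [-0.923, -0.003, 0.385], [0.005, -1.0, 0.005]]
force: [1.1, 0.0, -1.3]
finger_gap: 0.0235
t 4.6 tcp [ 0.4946 -0.1686  0.1754] F [ 1.08  0.01 -1.31] gap 0.0235 R [[0.3847, 0.007, 0.923], [-0.923, -0.0028, 0.3848], [0.0053, -1.0, 0.0054]]
delta tool [-0.2028  0.0256  0.2376]
[301.82769482 209.94164057]
```

View pics/s2.png

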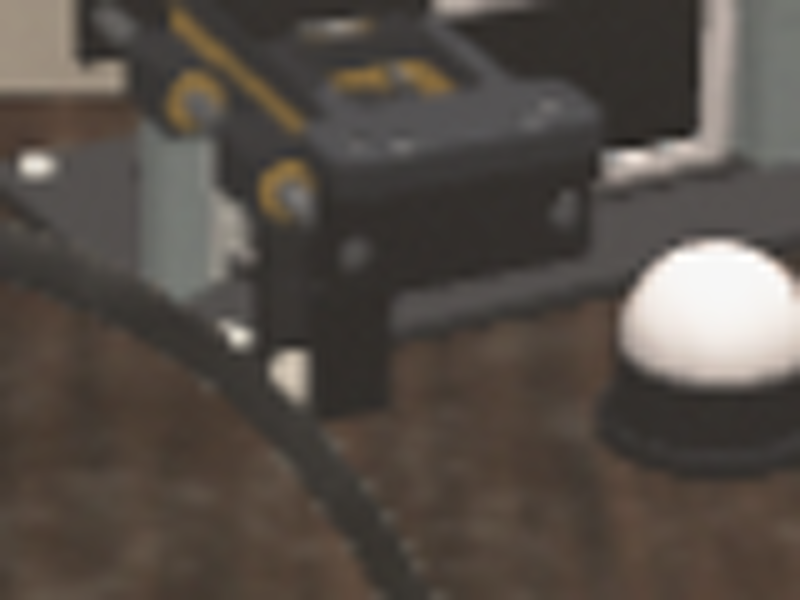

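```bash
python3 -m pendant '[{"x":-0.01,"y":0,"z":0.012,"twist":0},{"x":-0.02,"y":0,"z":0.024,"twist":0},{"x":-0.024,"y":0,"z":0.028,"twist":0},{"x":-0.024,"y":0,"z":0.028,"twist":0},{"x":-0.024,"y":0,"z":0.028,"twist":0},{"x":-0.024,"y":0,"z":0.028,"twist":0},{"x":-0.024,"y":0,"z":0.028,"twist":0},{"x":-0.024,"y":0,"z":0.028,"twist":0},{"x":-0.02,"y":0,"z":0.024,"twist":0},{"x":-0.009,"y":0,"z":0.01,"twist":0},{"x":0,"y":0,"z":0,"twist":7.5},{"x":0,"y":0.03,"z":0,"twist":7.5},{"x":0,"y":0.03,"z":0,"twist":7.6},{"x":0,"y":0,"z":0,"twist":0},{"x":0,"y":0,"z":0,"twist":0}]'
python3 p.py .636 .110 .09
python3 - <<'E'
from h import *
g=grab_frame("side");f=grab_frame("top")
crop(g,310,150,370,210,10,"s3.png");crop(f,240,120,320,200,8,"t3.png")
p=np.array(state()["tcp_pos"]);print(proj(g,p-[0,0,.0206]),proj(f,p-[0,0,.0206]))
E
```

```text
t: 6.15
tcp_pos: [0.6335, 0.1102, 0.1104]
tcp_rot: [[0.004, -0.001, 1.0], [-1.0, -0.001, 0.004], [0.001, -1.0, -0.001]]
force: [1.1, 0.1, -0.1]
finger_gap: 0.0235
t 6.15 tcp [0.6335 0.1102 0.1104] F [ 1.11  0.07 -0.11] gap 0.0235 R [[0.0041, -0.0015, 1.0], [-1.0, -0.0005, 0.0041], [0.0005, -1.0, -0.0015]]
delta tool [0.0002 0.0203 0.0025]
[342.40718134 187.01478738] [279.2438931  156.30425933]
```

View pics/s3.png

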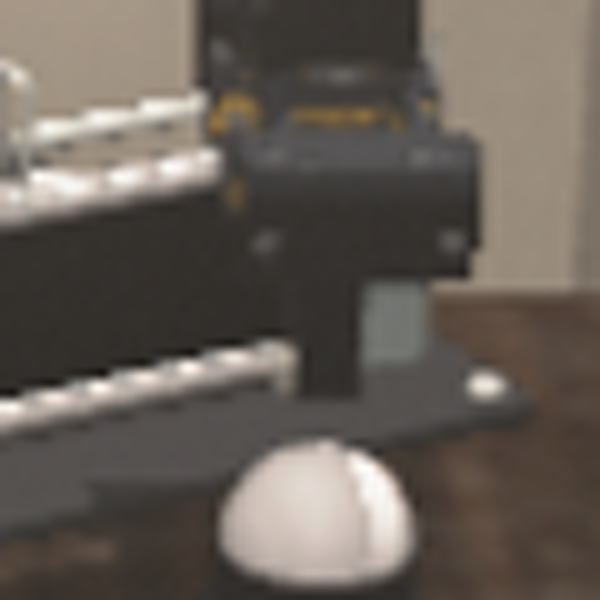

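View pics/t3.png

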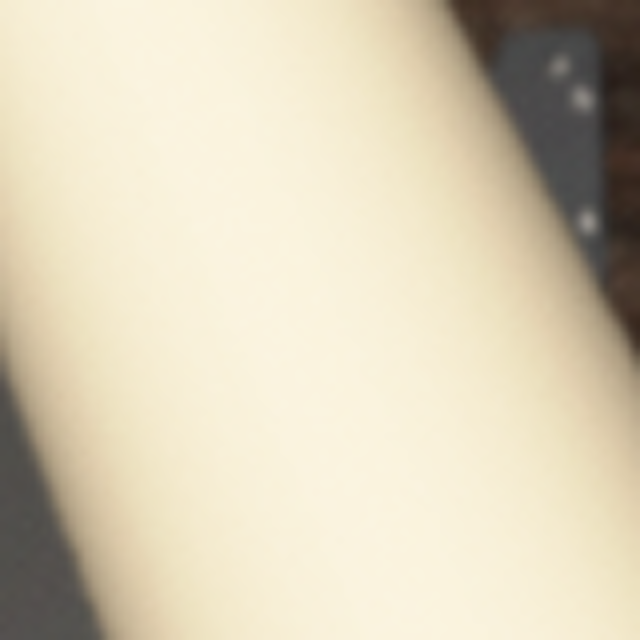

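```bash
python3 - <<'E'
from h import *
g=grab_frame("side")
I=g["image"].astype(int)
for r in range(178,197): print(r,' '.join('%3d,%3d'%(v[0],v[2]) for v in I[r,333:352]))
for n,im in (("s0",cv2.imread("pics/side0.png")),):
    J=im.astype(int)
    print()
    for r in range(180,193): print(r,' '.join('%3d,%3d'%(v[2],v[0]) for v in J[r,333:352]))
E
```

```text
178  50, 43  52, 45  51, 45  51, 44  51, 44  51, 44  54, 47  54, 48  52, 46  51, 45  52, 45  52, 47  53, 46  58, 53  91, 89 104,103 105,102 104,102 104,102
179  51, 44  49, 43  50, 43  49, 43  49, 42  52, 45  54, 48  54, 48  53, 47  52, 46  53, 47  51, 45  51, 46  67, 64 103,101 115,113 115,113 114,112 114,112
180  50, 42  50, 43  51, 44  50, 43  50, 43  51, 44  54, 48  52, 45  53, 47  52, 46  51, 45  52, 46  51, 46  70, 67 104,102 114,113 115,113 115,113 114,112
181  50, 43  51, 45  50, 43  49, 43  50, 42  51, 44  54, 47  53, 47  52, 46  52, 46  52, 45  51, 46  51, 45  68, 65 102,100 116,113 114,113 114,113 113,112
182  50, 42  50, 43  50, 43  50, 44  50, 43  51, 44  54, 48  53, 47  51, 46  51, 45  51, 46  51, 46  51, 46  80, 77 107,105 114,113 114,112 113,112 114,112
183  49, 42  50, 43  48, 41  49, 42  49, 41  51, 45  53, 47  53, 47  52, 46  51, 45  51, 46  51, 45  52, 46  83, 80 109,107 115,114 114,113 113,112 113,112
184  49, 42  67, 60  99, 90 145,140 170,156 178,154 127,109  61, 55  52, 47  51, 46  51, 45  52, 46  51, 46  83, 80 107,105 113,112 113,112 113,111 113,111
185 224,
[... 3192 characters left out ...]
, 76  85, 79  86, 80  87, 81  87, 80  86, 80  85, 79  86, 80  87, 80  87, 80
189  77, 72  82, 76  82, 75  82, 76  85, 79  87, 80  87, 81  87, 80  87, 81  87, 80  87, 81  86, 80  86, 80  86, 80  86, 80  87, 80  86, 80  87, 80  86, 79
190  86, 79  87, 80  86, 80  86, 80  87, 81  87, 81  86, 80  86, 80  86, 80  87, 81  87, 81  86, 80  86, 80  87, 81  87, 80  87, 80  87, 81  86, 80  86, 80
191  87, 81  87, 81  86, 80  86, 80  86, 80  86, 80  87, 81  86, 80  87, 80  87, 81  87, 81  86, 80  86, 80  86, 81  86, 80  86, 80  86, 80  86, 80  87, 80
192  87, 81  86, 81  86, 80  86, 80  86, 80  87, 80  87, 80  87, 80  87, 80  86, 80  87, 80  87, 81  86, 80  86, 80  86, 80  87, 80  86, 80  85, 80  82, 77
```

```bash
python3 - <<'E'
from h import *
g=grab_frame("side")
print("tip near bottom",proj(g,[.6335,.1102-.0265,.0934]), proj(g,[.6335,.1102-.0115,.0934]))
print("puck bottom front",proj(g,[.6335-.0047,.1102-.0125,.0898]))
for y in(.106,.110,.114):
    c=np.array([.6335,y,.033]);v=c-g["position"];L=np.linalg.norm(v);
    R=np.array(g["orientation"]);up=-R[:,1];n=up-up@v/L*v/L
    n/=np.linalg.norm(n); s=.032/L; t=c*1.0+.032*(np.sqrt(1-s*s)*n - s*v/L); print(y,"dome limb top",proj(g,t))
J=cv2.imread("pics/side0.png").astype(int)
for r in range(248,263): print(r,' '.join('%3d'%v[2] for v in J[r,290:312]))
I=cv2.imread("pics/top0.png").astype(int)
print()
for r in range(206,226): print(r,' '.join('%3d'%v[2] for v in I[r,382:404]))
E
```

```text
tip near bottom [342.8831493  189.96126441] [342.42710132 188.02698674]
puck bottom front [340.99090858 189.15729461]
0.106 dome limb top [341.49452092 193.91133468]
0.11 dome limb top [341.378656   193.39827157]
0.114 dome limb top [341.26329845 192.88744489]
248  76  76  78  80  83  84  82  78  79  83  86  88  89  90  94  93  87  80  80  82  86  89
249  75  77  78  80  80  83  82  79  81  86  89  90  91  92  92  92  84  76  77  81  85  89
250  83  84  83  80  81  83  84  83  86  91  93  94  92  91  90  90  82  74  75  79  84  86
251  78  78  79  78  79  82  82  81  85  88  91  93  91  87  88  87  80  73  76  81  86  89
252  76  77  78  80  82  84  83  82  84  87 112 109  96  89  87  88  82  78  81  86  87  90
253  78  77  76  78  79  81  82 151 236 245 245 245 237 183 110  89  82  76  76  82  85  86
254  74  73  71  74  74  77 151 240 247 246 232 238 246 246 225 136  84  76  77  84  85  84
255  74  73  72  72  73  74 221 246 247 235 188 236 247 247 240 152  83  75  75  80  83  85
256  75  76  75  74  73  74 194 245 247 246 245 246 247 247 228 129  79  76  76  78  81  83
257  77  77
[... 1681 characters left out ...]
 254 254 254 254 254 253 242 158  68  50  52  54  59  53
219  54  50  53  50  50  69 135 218 249 253 254 253 252 243 190  95  51  46  56  58  57  56
220  51  51  50  47  45  46  71 132 205 236 241 238 226 174 104  56  44  47  54  60  60  60
221  52  54  52  47  45  41  43  63 100 134 147 137 116  80  58  48  45  51  58  66  62  63
222  52  52  50  46  42  40  43  43  50  56  63  58  52  45  48  49  53  60  69  74  69  61
223  51  47  45  39  39  41  43  42  42  43  43  45  44  44  46  49  59  71  83  86  70  57
224  46  41  34  35  38  38  40  44  41  41  41  42  43  42  47  56  68  81  89  85  70  54
225  46  39  35  34  36  39  41  46  45  44  43  45  46  47  53  61  72  83  87  78  64  54
```

```bash
python3 -m pendant '[{"x":0.0003,"y":0.01,"z":0,"twist":0},{"x":0,"y":0.008,"z":0,"twist":0},{"x":0,"y":0.004,"z":0,"twist":0},{"x":0,"y":0,"z":0,"twist":0},{"x":0,"y":0,"z":0,"twist":0}]'
python3 p.py .634 .1097 .0856;
```

```text
t: 6.85
tcp_pos: [0.6339, 0.1105, 0.0883]
tcp_rot: [[0.001, -0.0, 1.0], [-1.0, 0.0, 0.001], [-0.0, -1.0, -0.0]]
force: [0.4, 0.3, -0.1]
finger_gap: 0.0232
t 6.85 tcp [0.6339 0.1105 0.0883] F [ 0.44  0.26 -0.07] gap 0.0232 R [[0.0006, -0.0002, 1.0], [-1.0, 0.0, 0.0006], [-0.0, -1.0, -0.0002]]
delta tool [0.0008 0.0027 0.0001]
```

```bash
python3 -m pendant '[{"x":0.0008,"y":0.0015,"z":0,"twist":0},{"x":0,"y":0.0007,"z":0,"twist":0},{"x":0,"y":0,"z":0,"twist":0},{"x":0,"y":0,"z":0,"twist":0}]'
python3 p.py .634 .1097 .0856; python3 -m pendant '[{"x":0,"y":0.0005,"z":0,"twist":0},{"x":0,"y":0,"z":0,"twist":0},{"x":0,"y":0,"z":0,"twist":0}]'; python3 p.py .634 .1097 .0856;
```

```text
t: 7.25
tcp_pos: [0.634, 0.1096, 0.0863]
tcp_rot: [[0.0, 0.0, 1.0], [-1.0, -0.0, 0.0], [0.0, -1.0, 0.0]]
force: [-0.3, -0.4, -0.7]
finger_gap: 0.0234
t 7.25 tcp [0.634  0.1096 0.0863] F [-0.35 -0.41 -0.74] gap 0.0234 R [[0.0003, 0.0001, 1.0], [-1.0, -0.0001, 0.0003], [0.0001, -1.0, 0.0001]]
delta tool [-0.0001  0.0007  0.    ]
t: 7.55
tcp_pos: [0.6339, 0.1097, 0.0857]
tcp_rot: [[0.0, 0.0, 1.0], [-1.0, -0.0, 0.0], [0.0, -1.0, 0.0]]
force: [-0.2, -0.1, -1.1]
finger_gap: 0.0234
t 7.55 tcp [0.6339 0.1097 0.0857] F [-0.2  -0.05 -1.08] gap 0.0234 R [[0.0004, 0.0, 1.0], [-1.0, -0.0001, 0.0004], [0.0001, -1.0, 0.0]]
delta tool [-0.      0.0001  0.0001]
```

```bash
python3 -m pendant '[{"x":0,"y":0.0005,"z":0,"twist":0},{"x":0,"y":0,"z":0,"twist":0}]';  python3 -m pendant '[{"x":0,"y":0.0005,"z":0,"twist":0},{"x":0,"y":0,"z":0,"twist":0}]'; python3 p.py
```

```text
t: 7.75
tcp_pos: [0.634, 0.1097, 0.0856]
tcp_rot: [[0.0, 0.0, 1.0], [-1.0, -0.0, 0.0], [0.0, -1.0, 0.0]]
force: [-1.6, -0.3, 3.3]
finger_gap: 0.0233
t: 7.95
tcp_pos: [0.6341, 0.1097, 0.0855]
tcp_rot: [[0.0, 0.001, 1.0], [-1.0, -0.0, 0.0], [0.0, -1.0, 0.001]]
force: [-3.1, -1.0, 7.6]
finger_gap: 0.0235
t 7.95 tcp [0.6341 0.1097 0.0855] F [-3.1  -1.02  7.65] gap 0.0235 R [[0.0003, 0.0005, 1.0], [-1.0, -0.0002, 0.0003], [0.0002, -1.0, 0.0005]]
```

```bash
python3 -c "
from cell import *
import numpy as np
print(np.mean([state()['force'] for _ in range(5)],0))"
```

```text
[-3.09895938 -1.02126951  7.64796376]
```

```bash
python3 -m pendant '[{"x":0,"y":-0.0006,"z":0,"twist":0},{"x":0,"y":0,"z":0,"twist":0}]'; python3 p.py;  python3 -m pendant '[{"x":0,"y":0,"z":0,"twist":0},{"x":0,"y":0,"z":0,"twist":0}]' 0.0255;  python3 -m pendant '[{"x":0,"y":0,"z":0,"twist":0},{"x":0,"y":0,"z":0,"twist":0}]' 0.028; python3 p.py
python3 - <<'E'
from h import *
g=grab_frame("side");crop(g,310,165,370,215,10,"s4.png")
E
```

```text
t: 8.15
tcp_pos: [0.634, 0.1097, 0.0855]
tcp_rot: [[0.0, 0.0, 1.0], [-1.0, -0.0, 0.0], [0.0, -1.0, 0.0]]
force: [-1.9, 0.6, 3.8]
finger_gap: 0.0231
t 8.15 tcp [0.634  0.1097 0.0855] F [-1.91  0.56  3.83] gap 0.0231 R [[0.0004, 0.0003, 1.0], [-1.0, -0.0, 0.0004], [0.0, -1.0, 0.0003]]
t: 8.35
tcp_pos: [0.634, 0.1097, 0.0852]
tcp_rot: [[0.0, 0.0, 1.0], [-1.0, 0.0, 0.0], [-0.0, -1.0, 0.0]]
force: [-0.2, 0.2, -0.2]
finger_gap: 0.0251
t: 8.55
tcp_pos: [0.6338, 0.1096, 0.085]
tcp_rot: [[0.0, -0.0, 1.0], [-1.0, -0.0, 0.0], [0.0, -1.0, -0.0]]
force: [-0.2, 0.2, -0.7]
finger_gap: 0.0278
t 8.55 tcp [0.6338 0.1096 0.085 ] F [-0.16  0.21 -0.75] gap 0.0278 R [[0.0004, -0.0003, 1.0], [-1.0, -0.0001, 0.0004], [0.0001, -1.0, -0.0003]]
```

View pics/s4.png

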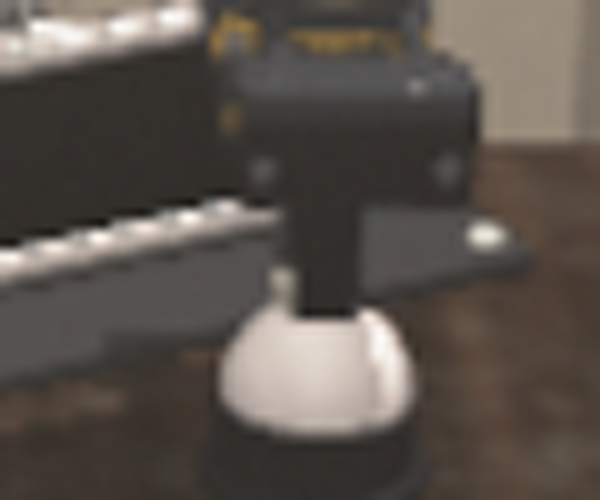

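```bash
python3 -m pendant '[{"x":0,"y":0,"z":0,"twist":0},{"x":0,"y":0,"z":0,"twist":0},{"x":0,"y":0,"z":0,"twist":0}]' 0.036; python3 -m pendant '[{"x":0,"y":0,"z":0,"twist":0},{"x":0,"y":0,"z":0,"twist":0},{"x":0,"y":-0.01,"z":0,"twist":0},{"x":0,"y":-0.03,"z":0,"twist":0},{"x":0,"y":-0.04,"z":0,"twist":0},{"x":0,"y":-0.04,"z":0,"twist":0},{"x":0,"y":-0.03,"z":0,"twist":0},{"x":0,"y":0,"z":0,"twist":0}]' 0.06
python3 - <<'E'
from h import *
g=grab_frame("side");crop(g,310,165,370,215,10,"s5.png")
f=grab_frame("top");cv2.imwrite("pics/t5.png",f["image"][:,:,::-1])
E
python3 p.py .622 .2815 .24
```

```text
t: 8.9
tcp_pos: [0.634, 0.1096, 0.0853]
tcp_rot: [[0.0, 0.0, 1.0], [-1.0, -0.0, 0.0], [0.0, -1.0, 0.0]]
force: [0.3, 0.1, -0.9]
finger_gap: 0.0353
t: 9.7
tcp_pos: [0.6358, 0.1105, 0.2415]
tcp_rot: [[0.0, 0.008, 1.0], [-1.0, 0.002, 0.0], [-0.001, -1.0, 0.008]]
force: [-0.3, 0.7, 0.2]
finger_gap: 0.0595
t 9.8 tcp [0.6341 0.1098 0.2364] F [ 0.06  0.04 -0.88] gap 0.0598 R [[0.0004, 0.0017, 1.0], [-1.0, 0.0001, 0.0004], [-0.0001, -1.0, 0.0017]]
delta tool [-0.1717 -0.0036 -0.0121]
```

View pics/s5.png

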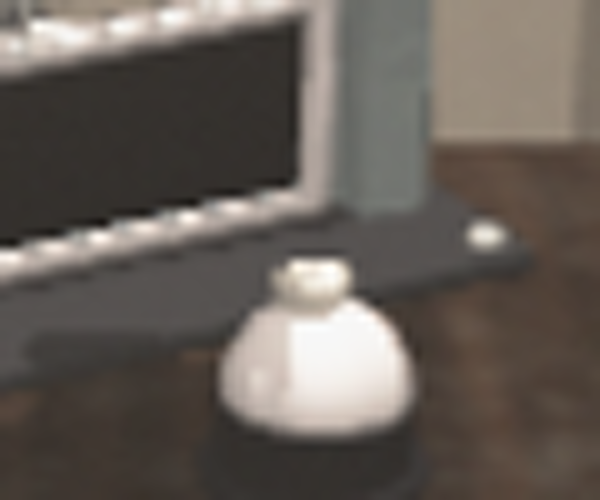

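View pics/t5.png

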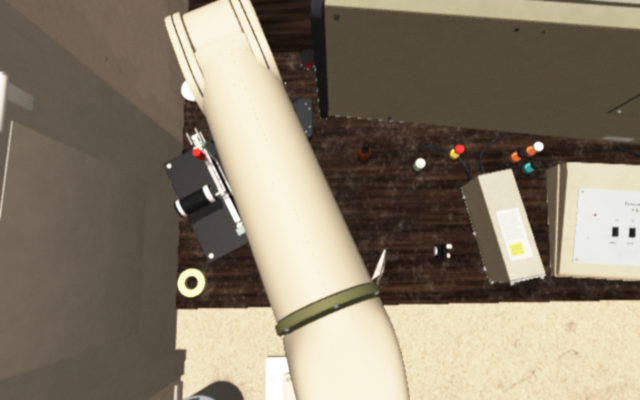

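```bash
python3 - <<'E'
from h import *
f=grab_frame("top");g=grab_frame("side")
def red(f,box):
    x0,y0,x1,y1=box;I=f["image"][y0:y1,x0:x1].astype(float)
    w=np.clip(I[...,0]-np.maximum(I[...,1],I[...,2])-25,0,120)/120
    yy,xx=np.mgrid[y0:y1,x0:x1];print(np.round(w,1)); return (w*xx).sum()/w.sum(),(w*yy).sum()/w.sum(),w.sum()
a=red(f,(190,145,210,165));b=red(g,(328,138,342,158));print(a,b)
print(tri(f,a[:2],g,b[:2]))
for z in(.17,.172): print(z,plane(f,a[:2],z),plane(g,b[:2],z))
E
```

```text
[[0.  0.  0.  0.  0.  0.  0.  0.  0.  0.  0.  0.  0.  0.  0.  0.  0.  0.
  0.  0. ]
 [0.  0.  0.  0.  0.  0.  0.  0.  0.  0.  0.  0.  0.  0.  0.  0.  0.  0.
  0.  0. ]
 [0.  0.  0.  0.  0.  0.  0.  0.  0.  0.  0.  0.  0.  0.  0.  0.  0.  0.
  0.  0. ]
 [0.  0.  0.  0.  0.1 0.1 0.3 0.4 0.3 0.  0.  0.  0.  0.  0.  0.  0.  0.
  0.  0. ]
 [0.  0.  0.  0.4 0.6 0.8 1.  1.  1.  0.4 0.  0.  0.  0.  0.  0.  0.  0.
  0.  0. ]
 [0.  0.  0.3 0.9 1.  1.  1.  1.  1.  1.  0.4 0.  0.  0.  0.  0.  0.  0.
  0.  0. ]
 [0.  0.  0.5 1.  1.  1.  1.  1.  1.  1.  0.9 0.4 0.  0.  0.  0.  0.  0.
  0.  0. ]
 [0.  0.  0.6 1.  1.  1.  1.  1.  1.  1.  1.  0.6 0.2 0.1 0.1 0.  0.  0.
  0.  0. ]
 [0.  0.  0.6 1.  1.  1.  1.  1.  1.  1.  0.9 0.6 0.3 0.4 0.4 0.1 0.  0.
  0.  0. ]
 [0.  0.  0.4 1.  1.  1.  1.  1.  1.  1.  0.7 0.4 0.4 0.4 0.5 0.2 0.  0.
  0.  0. ]
 [0.  0.  0.1 0.6 1.  1.  1.  1.  1.  0.8 0.6 0.4 0.4 0.4 0.4 0.2 0.  0.
  0.  0. ]
 [0.  0.  0.  0.1 0.3 0.6 0.7 0.7 0.7 0.7 0.5 0.4 0.4 0.4 0.4 0.2 0.  0.
  0.  0. ]
 [0.  0.  0.  0.  0.  0.  0.1 0.3 0.4 0.5 0.4 0.4 0.4 0.4 0.4 0.2 0.  0.
  0.  0. ]
 [0.  0.
[... 1484 characters left out ...]
0.  0.1 0.2 0.3 0.1 0.  0.  0.  0.  0. ]
 [0.  0.  0.  0.  0.  0.  0.  0.  0.  0.  0.  0.  0.  0. ]
 [0.  0.  0.  0.  0.  0.  0.  0.  0.  0.  0.  0.  0.  0. ]
 [0.  0.  0.  0.  0.  0.  0.  0.  0.  0.  0.  0.  0.  0. ]
 [0.  0.  0.  0.  0.  0.  0.  0.  0.  0.  0.  0.  0.  0. ]]
(np.float64(197.54545454545453), np.float64(153.19088749730082), np.float64(77.18333333333334)) (np.float64(334.5307176045431), np.float64(146.69901910170364), np.float64(32.28333333333333))
(array([0.62285651, 0.28490584, 0.17014266]), np.float64(0.0044499132199478045))
0.17 [0.62523398 0.28525173 0.17      ] [0.62059595 0.28337736 0.17      ]
0.172 [0.62460319 0.2845219  0.172     ] [0.62006467 0.27789186 0.172     ]
```

```bash
python3 -m pendant '[{"x":-0.01,"y":-0.005,"z":-0.001,"twist":0},{"x":-0.02,"y":0,"z":-0.002,"twist":0},{"x":-0.02,"y":0,"z":-0.002,"twist":0},{"x":-0.02,"y":0,"z":-0.002,"twist":0},{"x":-0.01,"y":0,"z":-0.001,"twist":0},{"x":0,"y":0,"z":0,"twist":-6.6},{"x":0,"y":0,"z":0,"twist":-6.6},{"x":0,"y":0,"z":0,"twist":-6.6},{"x":0,"y":0,"z":0,"twist":-6.8},{"x":0,"y":0,"z":0,"twist":0}]'
python3 - <<'E'
from h import *
g=grab_frame("side");cv2.imwrite("pics/s6.png",g["image"][:,:,::-1])
print(state()["joint_pos"])
E
python3 p.py .6205 .280 .23
```

```text
t: 10.9
tcp_pos: [0.6258, 0.1896, 0.2399]
tcp_rot: [[0.45, -0.001, 0.893], [-0.893, -0.0, 0.45], [-0.0, -1.0, -0.001]]
force: [0.4, 0.4, -0.3]
finger_gap: 0.06
[  3.70412361  26.46280303 -34.55057027  77.30070167  14.82036147
  80.75953161 -93.91667985]
t 10.95 tcp [0.6258 0.1896 0.24  ] F [-0.14 -0.8   0.06] gap 0.0595 R [[0.4458, -0.0007, 0.8951], [-0.8951, -0.0001, 0.4458], [-0.0002, -1.0, -0.0007]]
delta tool [-0.0833  0.01    0.0356]
```

View pics/s6.png

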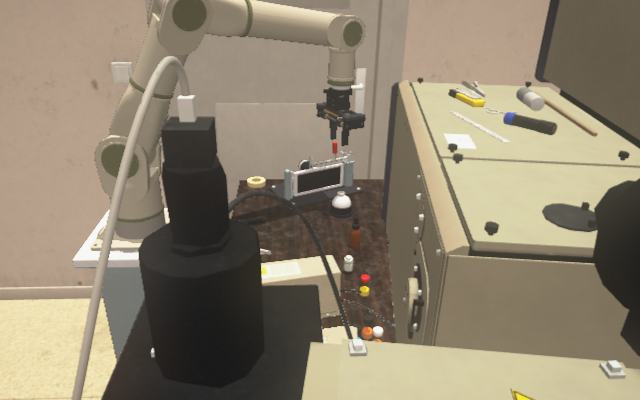

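```bash
python3 -m pendant '[{"x":-0.013,"y":0,"z":0.006,"twist":0},{"x":-0.02,"y":0,"z":0.008,"twist":0},{"x":-0.02,"y":0,"z":0.009,"twist":0},{"x":-0.02,"y":0,"z":0.009,"twist":0},{"x":-0.0103,"y":0,"z":0.0036,"twist":0},{"x":0,"y":0.015,"z":0,"twist":0},{"x":0,"y":0,"z":0,"twist":0},{"x":0,"y":0,"z":0,"twist":0}]'
python3 - <<'E'
from h import *
g=grab_frame("side");f=grab_frame("top");crop(g,300,100,370,160,10,"s7.png");crop(f,160,110,260,190,8,"t7.png")
p=np.array(state()["tcp_pos"]);print(proj(g,p-[0,0,.017]),proj(f,p-[0,0,.017]))
E
python3 p.py .6205 .280 .178
```

```text
t: 11.75
tcp_pos: [0.6206, 0.2784, 0.2244]
tcp_rot: [[0.446, -0.001, 0.895], [-0.895, -0.002, 0.446], [0.001, -1.0, -0.002]]
force: [0.5, -0.1, 0.7]
finger_gap: 0.0601
[335.09522118 136.82766013] [194.20807137 149.82743355]
t 11.85 tcp [0.6209 0.2788 0.2254] F [0.35 0.33 0.15] gap 0.0603 R [[0.4463, 0.0003, 0.8949], [-0.8949, -0.0006, 0.4463], [0.0007, -1.0, 0.0]]
delta tool [-0.0013  0.0474  0.0002]
```

View pics/s7.png

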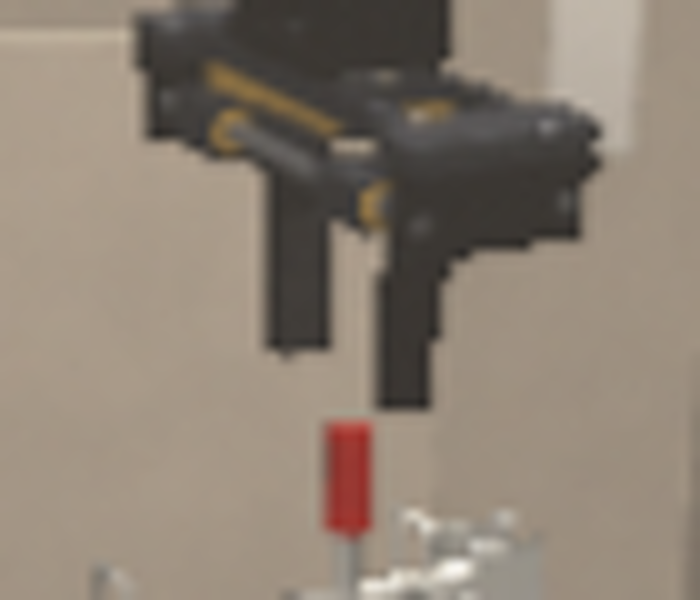

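View pics/t7.png

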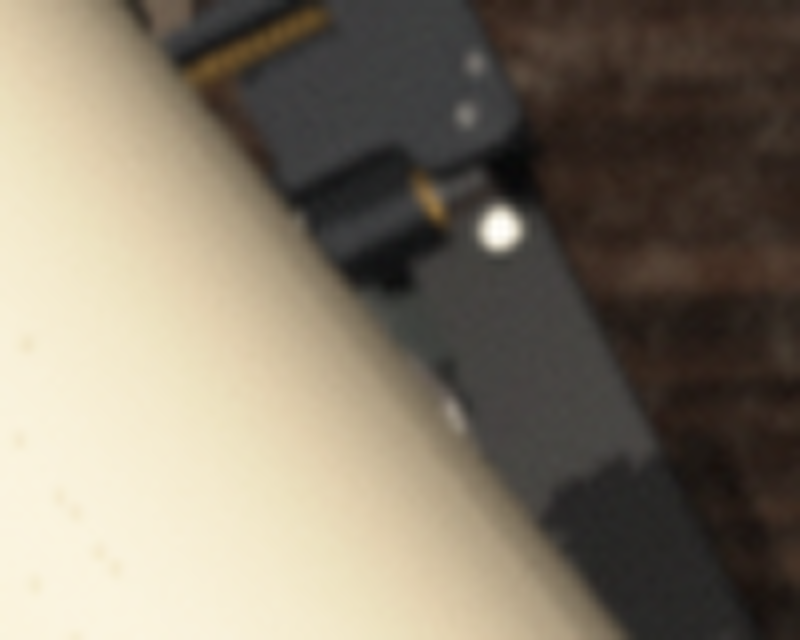

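```bash
python3 -m pendant '[{"x":-0.001,"y":0.015,"z":-0.0005,"twist":0},{"x":0,"y":0.02,"z":0,"twist":0},{"x":0,"y":0.0125,"z":0,"twist":0},{"x":0,"y":0,"z":0,"twist":0},{"x":0,"y":0,"z":0,"twist":0}]'; python3 p.py; python3 -m pendant '[{"x":0,"y":0,"z":0,"twist":0},{"x":0,"y":0,"z":0,"twist":0},{"x":0,"y":0,"z":0,"twist":0}]' 0.032
python3 - <<'E'
from h import *
g=grab_frame("side");crop(g,310,120,370,165,12,"s8.png")
E
python3 p.py
```

```text
t: 12.35
tcp_pos: [0.6196, 0.2806, 0.1779]
tcp_rot: [[0.448, -0.0, 0.894], [-0.894, -0.0, 0.448], [-0.0, -1.0, -0.0]]
force: [-0.7, 0.1, 0.2]
finger_gap: 0.0597
t 12.35 tcp [0.6196 0.2806 0.1779] F [-0.72  0.07  0.18] gap 0.0597 R [[0.4479, -0.0002, 0.8941], [-0.8941, -0.0001, 0.4479], [-0.0, -1.0, -0.0002]]
t: 12.65
tcp_pos: [0.6198, 0.2809, 0.1785]
tcp_rot: [[0.448, 0.001, 0.894], [-0.894, 0.0, 0.448], [0.0, -1.0, 0.001]]
force: [-0.1, 1.1, -1.2]
finger_gap: 0.0434
t 12.7 tcp [0.6197 0.2809 0.1783] F [-0.36  0.97 -0.21] gap 0.0394 R [[0.4481, 0.0007, 0.894], [-0.894, 0.0002, 0.4481], [0.0001, -1.0, 0.0007]]
```

View pics/s8.png

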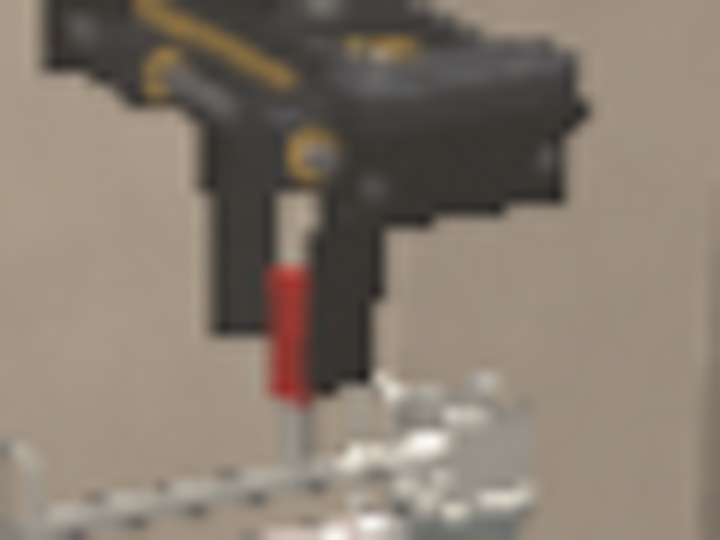

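```bash
python3 -m pendant '[{"x":0,"y":0,"z":0,"twist":0},{"x":0,"y":0,"z":0,"twist":0},{"x":0,"y":0,"z":0,"twist":0}]' 0.026; python3 -m pendant '[{"x":0,"y":0,"z":0,"twist":0},{"x":0,"y":0,"z":0,"twist":0}]' 0.022;python3 p.py;python3 -m pendant '[{"x":0,"y":0,"z":0,"twist":0},{"x":0,"y":0,"z":0,"twist":0}]' 0.019; python3 p.py
```

```text
t: 13.0
tcp_pos: [0.6195, 0.2807, 0.1778]
tcp_rot: [[0.448, 0.0, 0.894], [-0.894, -0.0, 0.448], [0.0, -1.0, 0.0]]
force: [0.9, -0.2, -0.4]
finger_gap: 0.0271
t: 13.2
tcp_pos: [0.6195, 0.2807, 0.1778]
tcp_rot: [[0.448, 0.0, 0.894], [-0.894, -0.0, 0.448], [0.0, -1.0, -0.0]]
force: [0.4, 0.3, 1.1]
finger_gap: 0.0224
t 13.2 tcp [0.6195 0.2807 0.1778] F [0.39 0.3  1.06] gap 0.0224 R [[0.4481, 0.0, 0.894], [-0.894, -0.0, 0.4481], [0.0, -1.0, -0.0]]
t: 13.4
tcp_pos: [0.6198, 0.2802, 0.1778]
tcp_rot: [[0.448, 0.0, 0.894], [-0.894, -0.001, 0.448], [0.001, -1.0, 0.0]]
force: [1.3, -2.4, -0.0]
finger_gap: 0.0198
t 13.4 tcp [0.6198 0.2802 0.1778] F [ 1.32 -2.38 -0.02] gap 0.0198 R [[0.4476, 0.0004, 0.8942], [-0.8942, -0.0007, 0.4476], [0.0008, -1.0, 0.0]]
```

```bash
python3 -m pendant '[{"x":0.0012,"y":0,"z":0,"twist":0},{"x":0,"y":0,"z":0,"twist":0},{"x":0,"y":0,"z":0,"twist":0}]' 0.0185; python3 p.py; python3 -m pendant '[{"x":0,"y":0,"z":0,"twist":0},{"x":0,"y":0,"z":0,"twist":0},{"x":0,"y":0,"z":0,"twist":0}]' 0; python3 p.py
```

```text
t: 13.7
tcp_pos: [0.6201, 0.2796, 0.1778]
tcp_rot: [[0.448, 0.0, 0.894], [-0.894, -0.0, 0.448], [0.0, -1.0, -0.0]]
force: [0.1, -1.1, 0.2]
finger_gap: 0.0185
t 13.7 tcp [0.6201 0.2796 0.1778] F [ 0.11 -1.14  0.2 ] gap 0.0185 R [[0.448, 0.0001, 0.894], [-0.894, -0.0002, 0.448], [0.0002, -1.0, -0.0]]
t: 14.0
tcp_pos: [0.6202, 0.2794, 0.1778]
tcp_rot: [[0.448, 0.0, 0.894], [-0.894, -0.0, 0.448], [0.0, -1.0, 0.0]]
force: [1.1, -1.4, 0.9]
finger_gap: 0.0171
t 14.0 tcp [0.6202 0.2794 0.1778] F [ 1.05 -1.43  0.93] gap 0.0171 R [[0.4478, 0.0002, 0.8941], [-0.8941, -0.0003, 0.4478], [0.0004, -1.0, 0.0001]]
```

```bash
python3 -m pendant '[{"x":0.0004,"y":-0.003,"z":0,"twist":0},{"x":0,"y":-0.004,"z":0,"twist":0},{"x":0,"y":-0.0045,"z":0,"twist":0},{"x":0,"y":0,"z":0,"twist":0},{"x":0,"y":0,"z":0,"twist":0}]'; python3 p.py
python3 - <<'E'
from h import *
g=grab_frame("side");crop(g,310,120,370,165,12,"s9.png")
E
```

```text
t: 14.5
tcp_pos: [0.6202, 0.2794, 0.1895]
tcp_rot: [[0.448, 0.0, 0.894], [-0.894, 0.0, 0.448], [0.0, -1.0, 0.0]]
force: [-0.4, -1.5, -0.8]
finger_gap: 0.0171
t 14.5 tcp [0.6202 0.2794 0.1895] F [-0.36 -1.55 -0.76] gap 0.0171 R [[0.4481, 0.0002, 0.894], [-0.894, 0.0, 0.4481], [0.0001, -1.0, 0.0002]]
```

View pics/s9.png

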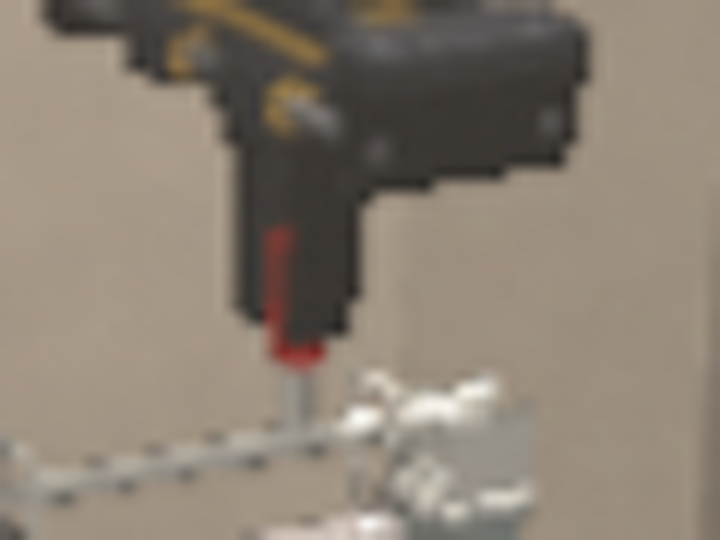

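```bash
python3 -m pendant '[{"x":0,"y":0,"z":-0.003,"twist":0},{"x":0,"y":0,"z":-0.004,"twist":0},{"x":0,"y":0,"z":-0.004,"twist":0},{"x":0,"y":0,"z":0,"twist":0}]'; python3 p.py;python3 -m pendant '[{"x":0,"y":0,"z":-0.004,"twist":0},{"x":0,"y":0,"z":-0.005,"twist":0},{"x":0,"y":0,"z":0,"twist":0}]'; python3 p.py
```

```text
t: 14.95
tcp_pos: [0.6098, 0.2741, 0.1894]
tcp_rot: [[0.448, -0.0, 0.894], [-0.894, -0.0, 0.448], [0.0, -1.0, -0.0]]
force: [0.6, -1.2, -0.8]
finger_gap: 0.0173
t 14.95 tcp [0.6098 0.2741 0.1894] F [ 0.55 -1.18 -0.83] gap 0.0173 R [[0.4481, -0.0003, 0.894], [-0.894, -0.0005, 0.4481], [0.0003, -1.0, -0.0005]]
t: 15.25
tcp_pos: [0.6018, 0.2701, 0.1894]
tcp_rot: [[0.448, -0.0, 0.894], [-0.894, -0.0, 0.448], [0.0, -1.0, -0.0]]
force: [-0.3, -1.3, -1.6]
finger_gap: 0.0174
t 15.25 tcp [0.6018 0.2701 0.1894] F [-0.3  -1.26 -1.55] gap 0.0174 R [[0.4481, -0.0002, 0.894], [-0.894, -0.0004, 0.4481], [0.0003, -1.0, -0.0004]]
```

```bash
python3 -m pendant '[{"x":0,"y":0,"z":-0.005,"twist":0},{"x":0,"y":0,"z":-0.004,"twist":0},{"x":0,"y":0,"z":-0.003,"twist":0},{"x":0,"y":0,"z":0,"twist":0}]'; python3 p.py
python3 - <<'E'
from h import *
g=grab_frame("side");crop(g,280,120,370,185,8,"s10.png")
E
```

```text
t: 15.65
tcp_pos: [0.5912, 0.2647, 0.1894]
tcp_rot: [[0.448, -0.0, 0.894], [-0.894, -0.0, 0.448], [0.0, -1.0, -0.0]]
force: [-0.4, -2.2, -0.3]
finger_gap: 0.0173
t 15.65 tcp [0.5912 0.2647 0.1894] F [-0.43 -2.19 -0.3 ] gap 0.0173 R [[0.4481, -0.0002, 0.894], [-0.894, -0.0004, 0.4481], [0.0003, -1.0, -0.0004]]
```

View pics/s10.png

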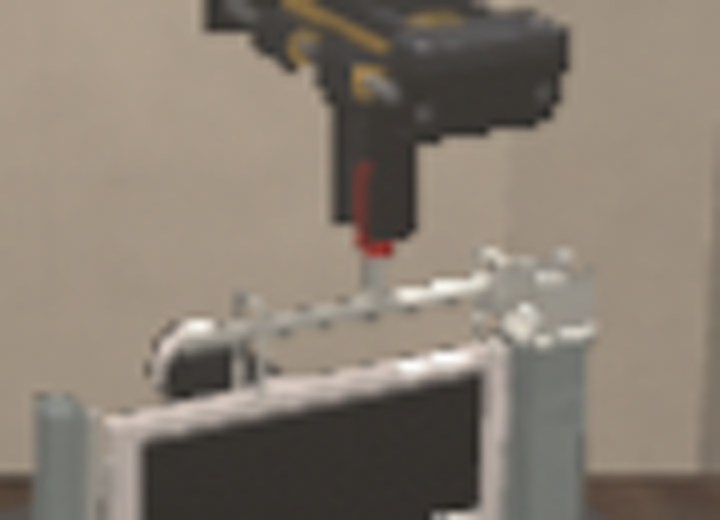

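```bash
python3 -m pendant '[{"x":0.0037,"y":0,"z":-0.00005,"twist":1.5},{"x":0.0062,"y":0,"z":-0.00014,"twist":2.5},{"x":0.0062,"y":0,"z":-0.00014,"twist":2.5},{"x":0.0037,"y":0,"z":-0.00005,"twist":1.5},{"x":0,"y":0,"z":0,"twist":0}]'; python3 p.py
python3 - <<'E'
from h import *
s=state();p=np.array(s["tcp_pos"])[:2]-[.4638,.2009];print("r",np.hypot(*p),"ang",26.6-np.degrees(np.arctan2(p[1],p[0])))
g=grab_frame("side");crop(g,280,120,370,205,7,"s11.png")
E
```

```text
t: 16.2
tcp_pos: [0.5994, 0.2465, 0.1892]
tcp_rot: [[0.318, -0.0, 0.948], [-0.948, 0.0, 0.318], [-0.0, -1.0, -0.0]]
force: [-1.3, 1.1, -1.6]
finger_gap: 0.0172
t 16.2 tcp [0.5994 0.2465 0.1892] F [-1.35  1.08 -1.63] gap 0.0172 R [[0.3179, -0.0001, 0.9481], [-0.9481, 0.0001, 0.3179], [-0.0001, -1.0, -0.0001]]
r 0.1430159405775014 ang 8.022670203380432
```

View pics/s11.png

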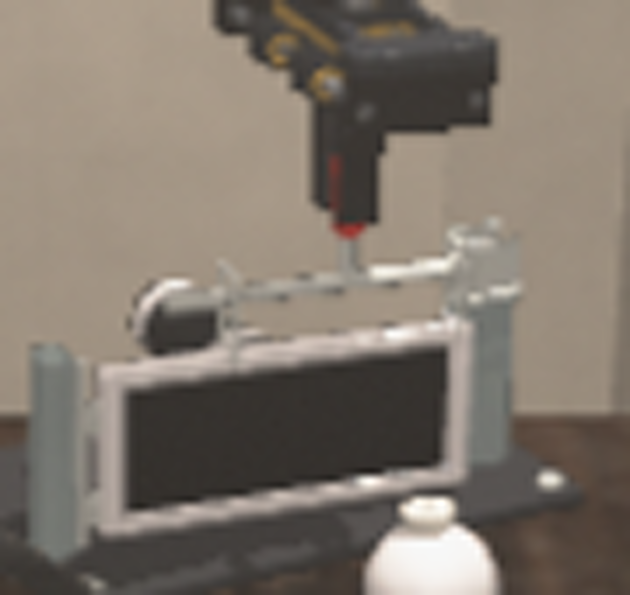

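```bash
python3 -m pendant '[{"x":0.0037,"y":0,"z":-0.00005,"twist":1.5},{"x":0.0062,"y":0,"z":-0.00014,"twist":2.5},{"x":0.0062,"y":0,"z":-0.00014,"twist":2.5},{"x":0.0062,"y":0,"z":-0.00014,"twist":2.5},{"x":0.0062,"y":0,"z":-0.00014,"twist":2.5},{"x":0.0062,"y":0,"z":-0.00014,"twist":2.5},{"x":0.005,"y":0,"z":-0.0001,"twist":2},{"x":0.003,"y":0,"z":-0.00004,"twist":1.2},{"x":0,"y":0,"z":0,"twist":0},{"x":0,"y":0,"z":0,"twist":0},{"x":0,"y":0,"z":0,"twist":0}]'; python3 p.py
python3 - <<'E'
from h import *
s=state();p=np.array(s["tcp_pos"])[:2]-[.4638,.2009];print("r",np.hypot(*p),"ang",26.6-np.degrees(np.arctan2(p[1],p[0])),np.abs(s["joint_velocities"]).max())
g=grab_frame("side");crop(g,280,120,370,215,7,"s12.png");f=grab_frame("top");cv2.imwrite("pics/t12.png",f["image"][:,:,::-1])
E
```

```text
t: 17.35
tcp_pos: [0.6067, 0.2051, 0.1894]
tcp_rot: [[0.026, 0.0, 1.0], [-1.0, 0.0, 0.026], [-0.0, -1.0, 0.0]]
force: [1.3, 1.4, -0.4]
finger_gap: 0.0175
t 17.35 tcp [0.6067 0.2051 0.1894] F [ 1.27  1.37 -0.43] gap 0.0175 R [[0.0256, 0.0005, 0.9997], [-0.9997, 0.0002, 0.0256], [-0.0002, -1.0, 0.0005]]
r 0.14294434901391742 ang 24.904780137489865 0.10772244566100513
```

View pics/s12.png

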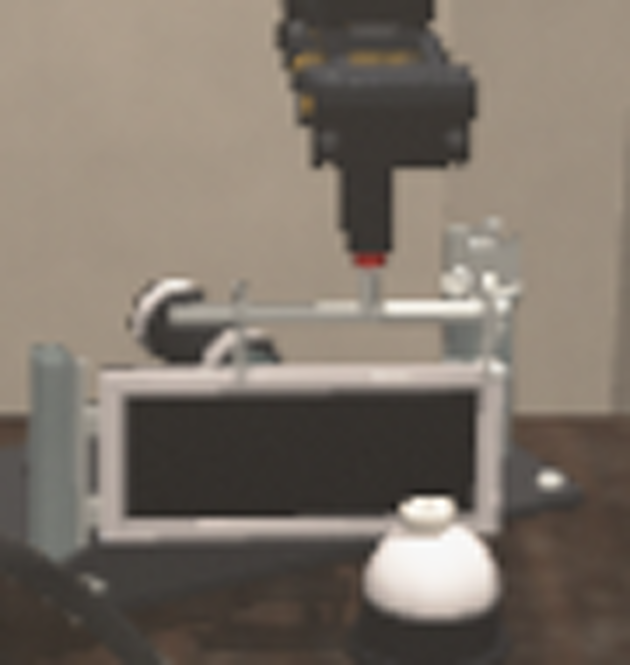

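View pics/t12.png

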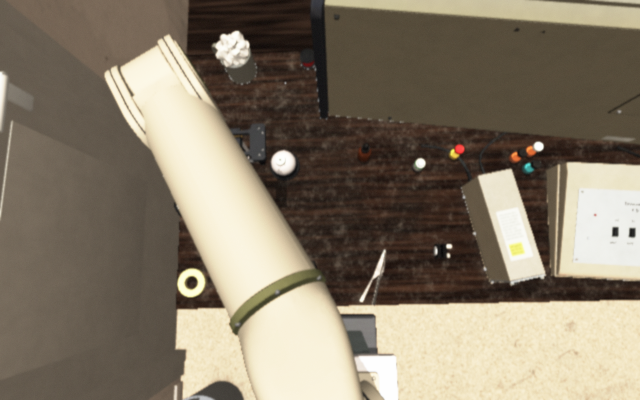

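```bash
python3 - <<'E'
from h import *
f=grab_frame("top");crop(f,258,138,310,186,14,"t13.png");g=grab_frame("side");crop(g,320,180,362,216,16,"s13.png")
E
```

```text
(no output)
```

View pics/t13.png

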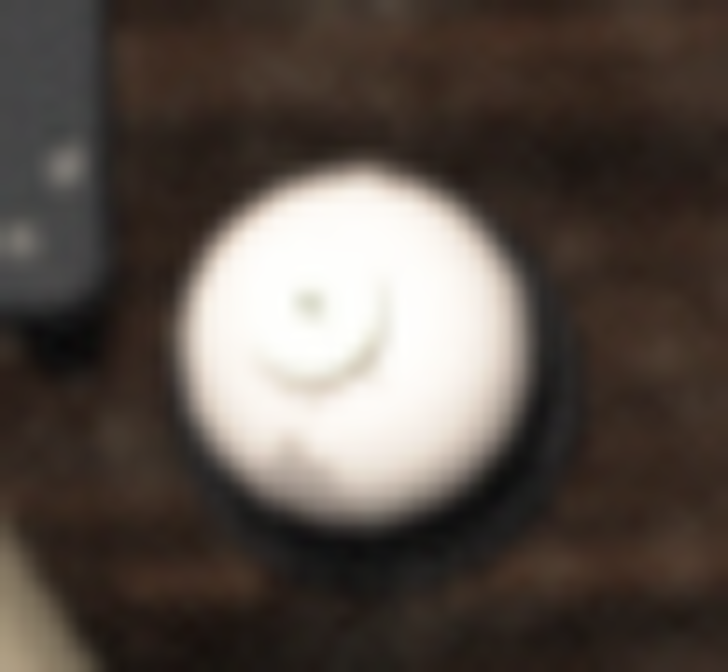

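View pics/s13.png

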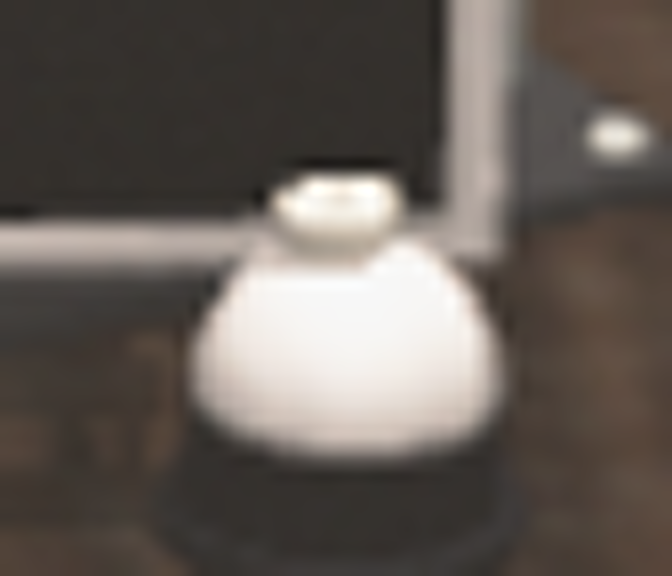

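```bash
python3 -m pendant '[{"x":0,"y":0,"z":0,"twist":0},{"x":0,"y":0,"z":0,"twist":0},{"x":0,"y":0,"z":0,"twist":0}]'; python3 p.py; python3 -c "
from cell import *
print(job_done())"
```

```text
t: 17.85
tcp_pos: [0.6066, 0.2049, 0.1893]
tcp_rot: [[0.025, 0.0, 1.0], [-1.0, -0.0, 0.025], [0.0, -1.0, 0.0]]
force: [0.7, 2.1, -2.0]
finger_gap: 0.017
t 17.85 tcp [0.6066 0.2049 0.1893] F [ 0.69  2.06 -2.02] gap 0.017 R [[0.0249, 0.0001, 0.9997], [-0.9997, -0.0, 0.0249], [0.0, -1.0, 0.0001]]
the job is handed in; nothing more can be done
None
```

I handed the job in at t ≈ 17.9 s; no verdict came back. The puck is balanced on the dome, and I am still holding the bolt knob with the gate about 25° open. These numbers come from the TCP pose, the force readings and the camera, because the joint values cannot be read directly.

- **Puck:** I set it down and let go with the gate shut and bolted. It was still balanced in the last pictures.
- **Bolt:** I lifted it about 11 mm and drew it about 32 mm toward the hinge. Tool force in the checks between steps stayed at 3 N or less.
- **Gate:** I swung it about 25° (0.43 rad, from the TCP's angle about the hinge). The arm is still and the fingers are closed on the knob at 17 mm opening, against a pull of about 2 N sideways.
- **Bystanders:** They looked unmoved in the last top view. I did not measure their positions.

Some checks disagreed:
- **Top against side camera:** They differ by 2 to 4 mm in x. I trusted the side view, which agreed with the robot.
- **Puck centring:** The puck is off-centre by about 4 mm toward the robot in the top view, and under 2 mm in the side view. I estimate a tilt of about 0.11 to 0.16 rad. Both are within the limits of 9 mm and 0.25 rad, but the puck is not perfectly centred.
- **Puck grip:** The jaw opening read 23.5 mm on the 25 mm puck. I put this down to soft pads; the knob read about 17 mm for 18.

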